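# Put the deburring tool away in the blue drawer

### The arm

A 6-joint arm with a two-finger parallel gripper is mounted at the origin on the work surface. World frame = base frame: x ahead of the robot, y to its left, z up, the work surface at z = 0. Lengths are in m, angles in rad, forces in N, time in s.
With the tool pointing down it reaches from about 0.375 to 0.925 m from the base axis. Payload 5.7 kg.
Tool frame: the origin (TCP) lies at the very end of the fingers, on their centre line; the grasp point (between the pads) lies 19 mm behind it (ctrl.grip_depth is the distance from the TCP to the grasp point, in m); z points along the fingers, y is the line along which they close (so a half turn about z gives the same grasp; the last joint's range is limited). The gripper opens to 85 mm and grips with 20 to 120 N. Pads are 22 mm wide; open, the fingers measure 114 mm over their backs; the gripper's body (76 mm by 85 mm) begins 54 mm behind the grasp point. The pads swing forward as they close: fully open they stand 13 mm farther back than shut.
Start: joints at [-1.329, 0.359, 1.51, -0, 1.272, -0.115], TCP at [0.21, -0.562, 0.231] pointing down, gripper open.
Joint ranges: [-2.97, 2.97], [-1.01, 2.36], [0.21, 2.38], [-0.96, 4.11], [0.2, 2.71], [-2.98, 2.98]. Speed limits (rad/s): [2.39, 2.39, 3.14, 3.14, 3.14, 3.14].

### API

Orientations are given as [roll, pitch, yaw] about the fixed x, y, z axes, in that order (R = Rz(yaw) Ry(pitch) Rx(roll)).
In Python, from rig import ctrl, vision gives the robot as it stands.
- The arm moves only by the tool servo_tool, never from a script. Its argument "commands" is one flat list of numbers, 5 for each row, row after row: the shift along the tool's x, y, z scaled (see below), then the turn about the tool's z scaled (see below), then the opening, from -1 (shut) to 1 (fully open), so that 0 is half open. A call has 1 to 12 rows; each row shifts and turns the commanded pose from where the row before left it, along the tool's axes as they then stand; what a row does not reach is not made up. The controller multiplies each number of a shift by 50 mm and each number of a turn by 0.08 rad. A row lasts 1/8 s, in which the tool goes at most 62.5 mm and 10.7 degrees, less where a joint would pass 70% of its speed; a pose out of reach is approached as far as the arm can. A call with a number of a shift or a turn outside -1 to 1 is refused whole. A call with a gripper value outside its range is refused whole. The fingers move at their own pace and stop on an object; the grip force is fixed at half the most. Time passes only in rows, so rows that do not move let the fingers close. It gives the time, the measured TCP pose, the force, the opening and the grip force at its end, in the units of the state.
- ctrl.read_state(): the state, without advancing time (a new reading comes with each control period).
- vision.grab_frame(name): name is "scene" or "top" or "wrist"; returns a dict with "pixels" (384x512x3 uint8, red, green, blue), "depth" (384x512 float32, m along the optical axis (not along the pixel's ray), 0 where there is no reading), "camera_matrix" (3x3 intrinsics, pixels), "k1" (the pictures are not rectified: a ray, as slopes to the right and down, at radius r is drawn at 1 + k1 r^2 times it, then the intrinsics apply), "R" (3x3) and "t" (3): a world point X has camera coordinates R X + t; the wrist camera has in their place "mount" (4x4, takes a point from camera to tool coordinates, whose origin is the TCP and whose axes are the flange's). Camera axes: x right, y down, z forward; pixel columns grow to the right and rows downward; lengths in m; the calibration is good to about 2 mm. A picture is of the moment at which its call begins: read the wrist's pose just before it.
- ctrl.hand_in(): hands the job in; it is judged then, once.
Trained networks look in a picture, given as the dict that the camera call returned (one of the last four; its "shot" number tells which), for a name from the list of things; names that differ only in an ending like _2 or _b are one class to them, and where a whole thing is asked for, a point or a joint stands for the part that bears it (a point fixed in the world has none). Each returns a list of dicts, best first, with "confidence" (0 to 1); they miss things now and then, are a little off and sometimes report something else, mostly with a low value. They report only what shows in the picture. A call takes as long as a camera call. They do not tell look-alikes from the thing itself.
- vision.masks_of(picture, name): "pixels" (384x512 bool, what is visible of it) and "bbox" ([left, top, right, bottom] in pixels, round what is visible of it).
- vision.tip_of(picture, name): "position" ([column, row] in pixels: a listed point, or the origin of a listed thing).
The state is a dict: "time": time; "q": joint angles; "qd": joint speeds; "joint_torque": joint torques, N m; "ee_pos": TCP position; "tool_rot": TCP orientation; "wrist_force": force on the tool from outside, world axes, zero at the start; "moment": the same for the moment, N m; "finger_gap": opening from 0.0 (shut) to 1.0 (fully open); "grasp_force": force on a finger pad.
Only numpy, scipy, OpenCV 4.12 (cv2) and the standard library are available. Lean on these libraries where they do the work, as an engineer would, in place of code of your own. Each camera call takes 0.05 s, during which the arm holds its last target. There are 200 camera calls.

### The job

Put the blue-handled deburring tool away in the blue drawer. First move the bin of bushes out of the drawer's way (upright on the bench, bushes in it), then pull the drawer right out to its stop, without yanking it or running it into the bin, and lay the whole tool on its floor without dropping it. Leave that drawer fully out and the grey one shut, and leave the jar, the carton and the V-block where they are.

Things in the scene. Friction and masses are not known exactly. Their poses are not given: they have to be found in the camera images.
- blue_unit: Fixed blue steel cabinet with one blue drawer (mm throughout), 240 deep x 200 wide x 130 high, left or right of the grey one. Origin: on the bench, midway across the front of the carcass; x front to back (the drawer comes out along -x), y across, z up. Outer face of the drawer front (196 wide, z = 16 to 116), shut, at x = -8. Drawer and handle count as part of it.
- blue_drawer (a joint): How far the blue drawer is out, in m: 0 shut, 0.150 at the stop; it starts 0 to 15 mm out. It runs stiffly (about 3 N to move, plus 6 N per m/s), stays where it is left and stops hard.
- blue_pull (a point): Middle of the bar of the blue drawer's bow handle; moves with the drawer; axes as the blue cabinet. Round steel bar, diameter 10, 120 long across the front, 90 above the bench, 40 below the cabinet's top, 58 in front of the carcass when shut. Between bar and drawer front 45 clear, open above and below, closed at both ends.
- blue_floor (a point): On top of the blue drawer's inner floor, 30 above the bench, midway across, 133 behind the handle bar; moves with the drawer; axes as the blue cabinet. At the stop it lies 75 in front of the carcass. The inside runs from 75 before this point to 119 behind it and 86 to either side; side walls rise 60 above the floor, the front 86.
- grey_drawer (a joint): How far the drawer of the grey cabinet (otherwise the same as the blue one) is out, in m: 0 shut. Keep it shut.
- grey_pull (a point): Middle of the bar of the grey drawer's handle, the same handle as the blue one's, 58 mm in front of its carcass when shut.
- bin: Loose open grey plastic bin, 90 (its x) x 75 (its y) x 55 high, walls 4, 0.25 to 0.5 kg, with two loose bushes in it; stands on the bench before the blue drawer. Origin at the centre of its underside. It slides when pushed low on a side.
- bush0: Brass bush in the bin, 26 diameter, 22 high, bore 14. Origin at the centre of its underside as it stands.
- bush1: A second brass bush like the first.
- tool: Deburring tool, lying on the bench in front of the grey cabinet. Square blue handle 90 x 22 x 22 with black bands, along its x, and a thin steel blade that goes on in +x to 91 from the origin. Origin at the middle of the handle, half-way up (11 above the bench). About 90 g.
- tool_tip (a point): Tip of the tool's blade, 90 mm along +x and 5 mm along +y of the tool from the middle of the handle.
- jar: Loose white jar with a red cap, 58 diameter, 72 high, standing on the bench on one side (left or right, it varies) of the blue drawer's way; on the other side only a flat yellow note sheet lies, which may be slid over. Origin at the centre of its underside.
- carton: Loose cardboard carton 60 x 80 x 40 on top of the blue cabinet. Origin at the centre of its underside.
- vblock: Loose steel V-block 60 x 50 x 42 on top of the grey cabinet. Origin at the centre of its underside.
Not all that is in view belongs to the job. Of the things that look like the bin, take the one that is farthest from the robot's base at the start. What is shaped like the tool but red is not meant.

How it is judged:
On the way:
1. the blue drawer is pulled out to its stop (value of joint blue_drawer above 0.143 m), for 0.2 s.
At the end, for the whole second after the job is handed in: Blue drawer out at least 143 of 150 mm, grey under 10 mm; tool handle and tip within the blue drawer, under 30 mm above its floor, released, at rest; bin upright on the bench at rest with both bushes; jar upright, and jar, carton, V-block within 25 mm of their starts (value of joint blue_drawer above 0.143 m and value of joint grey_drawer below 0.01 m and x of tool in the frame of blue_floor between -0.078 and 0.115 m and y of tool in the frame of blue_floor between -0.089 and 0.089 m and z of tool in the frame of blue_floor between -0.005 and 0.03 m and x of tool_tip in the frame of blue_floor between -0.078 and 0.115 m and y of tool_tip in the frame of blue_floor between -0.089 and 0.089 m and z of tool_tip in the frame of blue_floor between -0.005 and 0.03 m and x of bush0 in the frame of bin between -0.045 and 0.045 m and y of bush0 in the frame of bin between -0.0375 and 0.0375 m and z of bush0 in the frame of bin between -0.003 and 0.045 m and x of bush1 in the frame of bin between -0.045 and 0.045 m and y of bush1 in the frame of bin between -0.0375 and 0.0375 m and z of bush1 in the frame of bin between -0.003 and 0.045 m and linear speed of each of tool, bin below 0.02 m/s and contact force between tool and the fingers below 0.1 N and angle between each of bin, jar's own z axis and vertical below 0.1 rad and height (world z) of bin below 0.01 m and distance of each of jar, carton, vblock from where it was at the start of the episode below 0.025 m); the robot touches nothing.
It fails at once if the blue cabinet or its drawer strikes the bin (over 2 N) (contact force between blue_unit and bin above 2 N).
It fails at once if the blue drawer is yanked (over 0.5 m/s) (velocity of joint blue_drawer above 0.5 m/s).
It fails at once if the tool is dropped: it falls free faster than 0.9 m/s (a drop of about 40 mm) (contact force between tool and the fingers below 0.1 N and linear speed of tool above 0.9 m/s).
It fails at once if the bin is tipped by more than 0.5 rad (angle between bin's own z axis and vertical above 0.5 rad).
It fails at once if the jar, carton or V-block is shoved more than 25 mm, the jar is knocked over, or the grey drawer is opened more than 20 mm (angle between jar's own z axis and vertical above 0.4 rad or value of joint grey_drawer above 0.02 m or distance of any of jar, carton, vblock from where it was at the start of the episode above 0.025 m).
It also fails if it takes over 72 s, if anything falls off the work surface, if the arm or the gripper's body presses on something with over 40 N, if the wrist force passes 120 N, or if a joint passes its speed limit or range.

## Working session

There is one attempt and no reset: what is moved stays moved. The work goes in short steps, Python scripts to look and compute and a tool call to move; the robot and the scene stay as the last step left them, time stands still between calls to the robot, and variables do not carry over. Pictures are saved under pics/ and viewed, at most 10 in all, crops included, and the job is handed in when it is done.

Besides the shell and the picture viewer there is one more tool, called after "Request:" as name(argument=value, ...), one argument or row to a line, values as JSON. servo_tool: Moves the arm, as the interface text tells. Its arguments: {"type":"object","properties":{"commands":{"type":"array","items":{"type":"number","minimum":-1,"maximum":1}}},"required":["commands"]}

```bash
mkdir -p pics; ls
cat > h.py <<'E'
import numpy as np, cv2
from rig import ctrl, vision
from scipy.spatial.transform import Rotation as Ro
def pose(s):
    T=np.eye(4); r=np.array(s["tool_rot"]); T[:3,:3]=Ro.from_euler('xyz',r).as_matrix() if r.size==3 else r
    T[:3,3]=s["ee_pos"]; return T
def grab(name):
    s=ctrl.read_state(); f=vision.grab_frame(name)
    if name=="wrist": f["C"]=pose(s)@np.array(f["mount"])
    else:
        M=np.eye(4); M[:3,:3]=f["R"]; M[:3,3]=f["t"]; f["C"]=np.linalg.inv(M)
    return f
def ray(f,uv):
    K=np.array(f["camera_matrix"]); k=f["k1"]
    return cv2.undistortPoints(np.array(uv,float).reshape(-1,1,2),K,np.array([k,0,0,0,0.]))[:,0]
def at_z(f,uv,z):
    d=np.c_[ray(f,uv),np.ones(len(np.atleast_2d(uv)))]@f["C"][:3,:3].T; o=f["C"][:3,3]
    return o+d*((z-o[2])/d[:,2])[:,None]
def cloud(f,mask=None):
    m=f["depth"]>0
    if mask is not None: m&=mask
    v,u=np.nonzero(m); z=f["depth"][v,u]; r=ray(f,np.c_[u,v])
    return np.c_[r*z[:,None],z]@f["C"][:3,:3].T+f["C"][:3,3]
def save(f,name,box=None,s=1):
    im=f["pixels"][:,:,::-1]
    if box: im=im[box[1]:box[3],box[0]:box[2]]
    cv2.imwrite("pics/"+name,cv2.resize(im,None,fx=s,fy=s,interpolation=cv2.INTER_CUBIC))
E
python3 - <<'E'
from h import *
s=ctrl.read_state(); print(s)
fs=[grab(n) for n in("scene","top")]
im=np.vstack([f["pixels"] for f in fs])[:,:,::-1]
save(fs[0],"scene.png",s=1.5); save(fs[1],"top.png",s=1.5)
for f in fs:
  print(f["C"].round(3).tolist())
  for n in["blue_unit","bin","tool","jar","carton","vblock","blue_pull","grey_pull","bush0"]:
    for d in vision.masks_of(f,n):
        P=cloud(f,d["pixels"]); 
        if len(P): print(n,round(d["confidence"],2),d["bbox"],len(P),np.percentile(P,[2,50,98],axis=0).round(3).tolist())
  for n in["blue_pull","grey_pull","tool","tool_tip","bin","jar"]:
    print(n,[(np.round(d["position"],1).tolist(),round(d["confidence"],2)) for d in vision.tip_of(f,n)])
E
```

```text
pics
{'time': 0.0, 'q': array([-1.32911362e+00,  3.59533688e-01,  1.51142930e+00, -3.81841810e-05,
        1.27251486e+00, -1.15138319e-01]), 'qd': array([-0.00037562,  0.00039486, -0.00015359,  0.00249944, -0.00033966,
        0.00025507]), 'joint_torque': array([-2.85889932e-03, -5.27625024e+01, -2.78628838e+01, -2.59305116e-04,
        1.33547519e-02, -5.94465678e-05]), 'ee_pos': array([ 0.20937174, -0.56155304,  0.23043771]), 'tool_rot': array([-3.13971576e+00, -1.80342795e-04,  3.56832114e-01]), 'wrist_force': array([ 0.4744573 ,  1.44690145, -0.24408449]), 'moment': array([ 0.03090107,  0.02734914, -0.00659808]), 'grasp_force': 0.0, 'finger_gap': 1.0031076201538147}
[[0.804, 0.483, -0.347, 0.945], [0.594, -0.656, 0.465, -0.549], [-0.003, -0.58, -0.815, 1.061], [0.0, 0.0, 0.0, 1.0]]
blue_unit 0.66 [211.8, 238.0, 355.2, 377.1] 10078 [[0.588, -0.313, 0.005], [0.785, -0.225, 0.13], [0.892, -0.112, 0.134]]
bin 0.91 [187.9, 226.7, 228.1, 270.9] 925 [[0.466, -0.233, 0.002], [0.501, -0.184, 0.032], [0.554, -0.158, 0.057]]
bin 0.68 [130.8, 221.9, 174.1, 264.5] 1062 [[0.318, -0.315, 0.00
[... 2098 characters left out ...]
0.5 [312.2, 210.3, 319.4, 218.5] 40 [[0.476, -0.205, 0.001], [0.485, -0.197, 0.023], [0.493, -0.186, 0.029]]
blue_pull 0.67 [283.7, 145.8, 357.7, 182.4] 1314 [[0.579, -0.291, 0.021], [0.634, -0.203, 0.084], [0.674, -0.108, 0.116]]
grey_pull 0.9 [127.1, 140.1, 210.2, 169.8] 1195 [[0.605, 0.113, -0.003], [0.658, 0.209, 0.091], [0.689, 0.3, 0.118]]
bush0 0.33 [146.5, 89.8, 172.0, 121.3] 663 [[0.726, 0.196, 0.128], [0.753, 0.221, 0.153], [0.788, 0.246, 0.174]]
blue_pull [([319.8, 175.3], 0.74)]
grey_pull [([166.5, 167.3], 0.92)]
tool [([118.8, 226.5], 0.53)]
tool_tip [([178.5, 178.3], 0.85), ([147.8, 226.1], 0.72)]
bin [([312.0, 204.9], 0.95), ([340.4, 253.5], 0.85)]
jar [([379.5, 211.7], 0.96)]
```

View pics/scene.png

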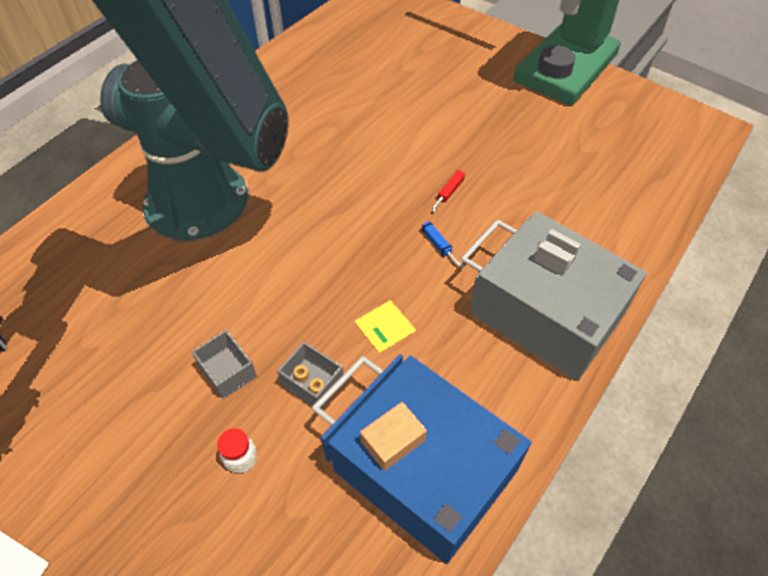

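View pics/top.png

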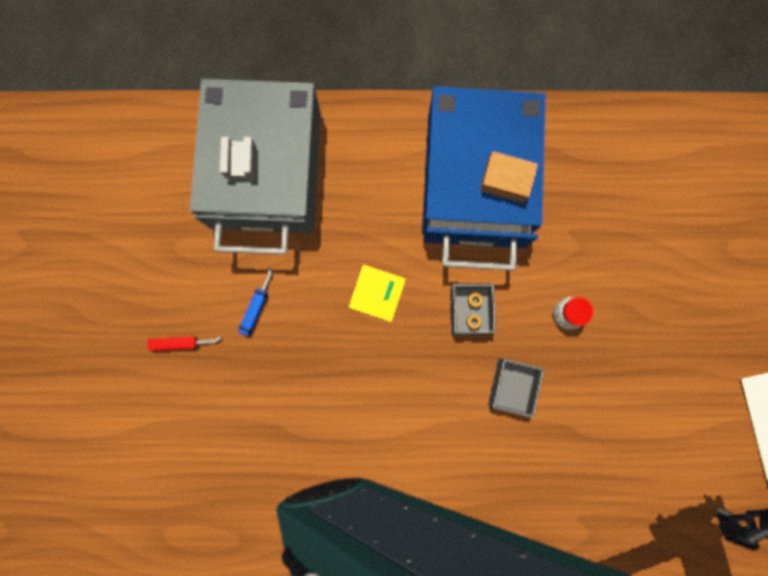

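The pictures show the following (1.5x pixels).

- **Bin candidates:** one grey bin with two bushes at top (473,311), and an empty one at (517,389). The first is the bin meant: it is farther from the base (0.54 m against 0.46 m), stands before the blue drawer and holds the bushes.
- **Tool candidates:** a blue one at (255,308) and a red one at (185,343). The blue one is meant.
- **Way for the bin:** the jar is on the right at (575,312) and the note sheet on the left at (377,292). I will push the bin left, to +y.

Run:
```python
from h import *
f=grab("top"); save(f,"crop.png",(90,130,370,290),2.8)
def rect(P,n):
    c,s,a=cv2.minAreaRect(P[:,:2].astype(np.float32)); print(n,np.round(c,3),np.round(s,3),round(a,1),len(P))
P=cloud(f)
box=lambda x0,x1,y0,y1,z0,z1:P[(P[:,0]>x0)&(P[:,0]<x1)&(P[:,1]>y0)&(P[:,1]<y1)&(P[:,2]>z0)&(P[:,2]<z1)]
rect(box(.42,.57,-.27,-.12,.045,.065),"bin rim")
rect(box(.3,.43,-.35,-.2,.045,.065),"decoy rim")
rect(box(.45,.55,-.42,-.33,.05,.09),"jar")
rect(box(.6,.92,-.35,-.05,.120,.14),"blue top"); rect(box(.6,.92,.05,.35,.120,.14),"grey top")
for n,y0,y1 in(("blue bar",-.28,-.12),("grey bar",.12,.28)):
    B=box(.53,.625,y0,y1,.075,.105)
    if len(B): print(n,np.percentile(B,[2,50,98],axis=0).round(3).tolist()); rect(B,n)
for n in("blue_pull","grey_pull"):
    for d in vision.tip_of(f,n): print(n,at_z(f,[d["position"]],.09).round(3))
hsv=cv2.cvtColor(f["pixels"],cv2.COLOR_RGB2HSV)
m=cv2.inRange(hsv,(100,120,60),(130,255,255))>0; m[:,:150]=0; m[:,190:]=0; m[:170]=0;m[240:]=0
v,u=np.nonzero(m); W=at_z(f,np.c_[u,v],.022); rect(W,"tool handle"); print(u.min(),u.max(),v.min(),v.max())
print("tip",[at_z(f,[d["position"]],.011).round(3).tolist() for d in vision.tip_of(f,"tool_tip")])
print("bush",[at_z(f,[d["position"]],.02).round(3).tolist() for d in vision.tip_of(f,"bush0")])
```

```text
bin rim [ 0.508 -0.193] [0.088 0.076] 0.3 208
decoy rim [ 0.366 -0.27 ] [0.076 0.088] 75.5 221
jar [ 0.502 -0.379] [0.05 0.05] 63.3 312
blue top [ 0.772 -0.208] [0.201 0.244] 86.6 5942
grey top [0.788 0.203] [0.203 0.243] 87.3 6191
blue bar [[0.576, -0.261, 0.087], [0.584, -0.202, 0.093], [0.623, -0.133, 0.097]]
blue bar [ 0.601 -0.197] [0.128 0.052] 87.9 294
grey bar [[0.603, 0.147, 0.088], [0.61, 0.208, 0.092], [0.624, 0.273, 0.097]]
grey bar [0.613 0.211] [0.022 0.129] 0.0 210
blue_pull [[ 0.587 -0.203  0.09 ]]
grey_pull [[0.611 0.216 0.09 ]]
grey_pull [[ 0.743 -0.251  0.09 ]]
tool handle [0.504 0.216] [0.022 0.087] 68.0 239
160 176 193 223
tip [[[0.59, 0.182, 0.011]], [[0.76, -0.262, 0.011]], [[0.452, 0.277, 0.011]]]
bush [[[0.524, -0.197, 0.02]], [[0.493, -0.197, 0.02]], [[0.588, 0.192, 0.02]]]
```

View pics/crop.png

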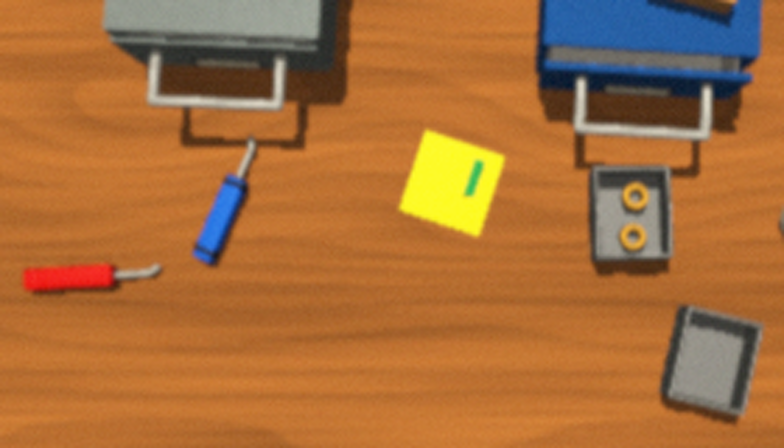

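The crop confirms both: the bin with two bushes at (630,215) and the blue tool at (220,215). Next I turn the gripper and go to the bin's right side.

Request:
servo_tool(
  commands=[0, 0, 0, -1, 0, 0, 0, 0, -1, 0, 0, 0, 0, -1, 0, 0, 0, 0, -1, 0, 0, 0, 0, -1, 0, 0, 0, 0, -1, 0, 0, 0, 0, -1, 0, 0, 0, 0, -1, 0, 0, 0, 0, -1, 0, 0, 0, 0, -1, 0, 0, 0, 0, -1, 0, 0, 0, 0, -1, 0],
)

```text
time: 3.35
ee_pos: [0.2095, -0.5622, 0.2313]
tool_rot: [-3.142, -0.0, 1.319]
wrist_force: [0.1, -0.5, -0.2]
finger_gap: 0.501
grasp_force: 0.0
```

Request:
servo_tool(
  commands=[0, 0, 0, -1, 0, 0, 0, 0, -1, 0, 0, 0, 0, -1, 0, 0, 0, 0, -0.17, 0, 0.8, 0.8, 0, 0, 0, 0.8, 0.8, 0, 0, 0, 0.8, 0.8, 0, 0, 0, 0.8, 0.8, 0, 0, 0, 0.8, 0.8, 0, 0, 0, 0.8, 0.8, 0, 0, 0, 0.8, 0.8, 0, 0, 0, 0, 0, 0, 0, 0],
)

```text
time: 4.85
ee_pos: [0.4921, -0.2794, 0.2314]
tool_rot: [3.141, -0.001, 1.574]
wrist_force: [-0.3, -0.4, -0.7]
finger_gap: 0.5
grasp_force: 0.0
```

Request:
servo_tool(
  commands=[0, 0.32, 0.5, 0, 0, 0, 0, 0.9, 0, 0, 0, 0, 0.9, 0, 0, 0, 0, 0.9, 0, 0, 0, 0, 0.7, 0, 0, 0, 0, 0.35, 0, 0, 0, 0, 0.1, 0, 0, 0.3, 0, 0, 0, 0, 0.3, 0, 0, 0, 0, 0.3, 0, 0, 0, 0, 0.3, 0, 0, 0, 0, 0.3, 0, 0, 0, 0],
)

```text
time: 6.35
ee_pos: [0.5071, -0.2074, 0.0148]
tool_rot: [3.139, 0.002, 1.571]
wrist_force: [-0.5, -5.2, 4.0]
finger_gap: 0.504
grasp_force: 2.7
```

Request:
servo_tool(
  commands=[0.3, 0, 0, 0, 0, 0.3, 0, 0, 0, 0, 0.3, 0, 0, 0, 0, 0.3, 0, 0, 0, 0, 0.3, 0, 0, 0, 0, 0.3, 0, 0, 0, 0, 0.3, 0, 0, 0, 0, 0.3, 0, 0, 0, 0, 0.2, 0, 0, 0, 0, 0, 0, 0, 0, 0],
)

```text
time: 7.6
ee_pos: [0.5058, -0.076, 0.0141]
tool_rot: [3.141, -0.001, 1.571]
wrist_force: [0.6, 1.7, 4.5]
finger_gap: 0.5
grasp_force: 0.0
```

Run:
```python
from h import *
f=grab("top"); save(f,"push.png",(190,130,400,290),3)
```

```text
(no output)
```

View pics/push.png

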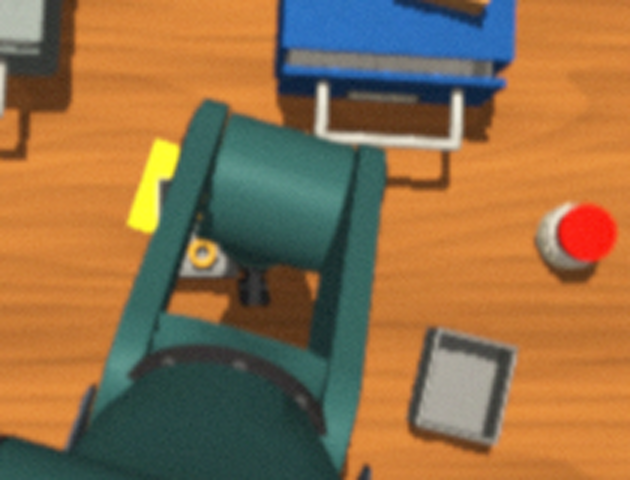

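The top view shows the bin moved left onto the note at (200,245), its bush still in it; the drawer's way is clear of it. I back off, rise and go above the bar.

Request:
servo_tool(
  commands=[-0.6, 0, 0, 0, 0, 0, 0, -0.9, 0, -0.1, 0, 0, -0.9, 0, -0.1, -0.6, 0.4, -0.9, 0, -0.1, -0.65, 0.6, -0.4, 0, -0.1, -0.5, 0.6, 0, 0.75, -0.1, 0, 0, 0, 0, -0.1],
)

```text
time: 8.52
ee_pos: [0.5873, -0.1967, 0.1686]
tool_rot: [3.14, 0.0, 1.508]
wrist_force: [0.0, -0.4, 0.0]
finger_gap: 0.451
grasp_force: 0.0
```

Run:
```python
from h import *
def rect(P,n):
    c,s,a=cv2.minAreaRect(P[:,:2].astype(np.float32)); print(n,np.round(c,3),np.round(s,3),round(a,1),len(P))
s=ctrl.read_state(); print(s["time"],s["ee_pos"])
f=grab("wrist"); save(f,"wrist1.png",s=1.2); P=cloud(f)
B=P[(P[:,2]>.082)&(P[:,2]<.1)&(P[:,0]>.55)&(P[:,0]<.61)&(abs(P[:,1]+.2)<.05)]
if len(B)>20:
    rect(B,"bar"); print(np.percentile(B,[2,50,98],axis=0).round(4).tolist())
g=grab("top");P=cloud(g)
B=P[(P[:,2]>.045)&(P[:,2]<.065)&(P[:,0]>.4)&(P[:,0]<.6)&(P[:,1]>-.1)&(P[:,1]<.05)]; rect(B,"bin")
for d in vision.tip_of(g,"bin"): print("bin",at_z(g,[d["position"]],0).round(3))
```

```text
8.525 [ 0.58729664 -0.19671952  0.16861642]
bar [ 0.585 -0.2  ] [0.1  0.01] 86.7 1346
[[0.5782, -0.2476, 0.09], [0.5847, -0.1964, 0.0938], [0.5906, -0.1517, 0.0956]]
bin [ 0.511 -0.028] [0.088 0.074] 0.3 189
bin [[ 0.507 -0.027  0.   ]]
```

View pics/wrist1.png

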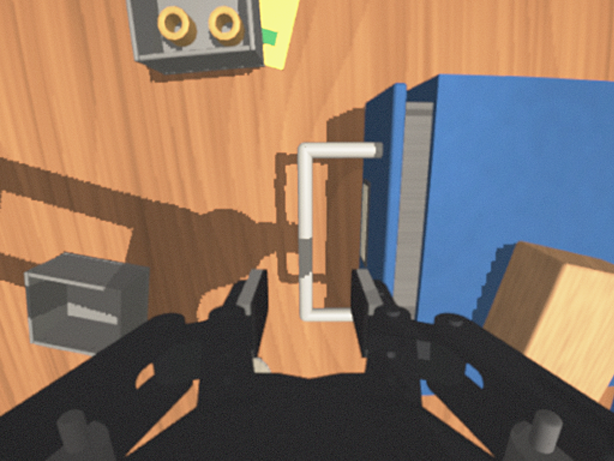

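The wrist view shows the bar upright in the picture at column 305, between the fingers, with both bushes in the bin at (175,25) and (225,25). Now I descend, grip and start pulling slowly.

Request:
servo_tool(
  commands=[0, -0.04, 0.8, 0, -0.1, 0, 0, 0.8, 0, -0.1, 0, 0, 0.37, 0, -0.1, 0, 0, 0, 0, -0.1, 0, 0, 0, 0, -1, 0, 0, 0, 0, -1, 0, 0, 0, 0, -1, 0, 0, 0, 0, -1, 0, 0, 0, 0, -1],
)

```text
time: 9.8
ee_pos: [0.5848, -0.1951, 0.072]
tool_rot: [3.139, 0.001, 1.51]
wrist_force: [0.2, 1.0, 7.4]
finger_gap: 0.09
grasp_force: 58.7
```

Request:
servo_tool(
  commands=[0, -0.1, 0, 0, -1, 0, -0.2, 0, 0, -1, 0, -0.25, 0, 0, -1, 0, -0.25, 0, 0, -1, 0, -0.25, 0, 0, -1, 0, -0.25, 0, 0, -1, 0, -0.25, 0, 0, -1],
)

```text
time: 10.68
ee_pos: [0.5085, -0.1906, 0.0719]
tool_rot: [3.136, 0.001, 1.51]
wrist_force: [3.8, 1.9, 7.8]
finger_gap: 0.095
grasp_force: 59.4
```

Request:
servo_tool(
  commands=[0, -0.25, 0, 0, -1, 0, -0.25, 0, 0, -1, 0, -0.25, 0, 0, -1, 0, -0.25, 0, 0, -1, 0, -0.15, 0, 0, -1, 0, -0.1, 0, 0, -1, 0, -0.05, 0, 0, -1, 0, -0.05, 0, 0, -1, 0, 0, 0, 0, -1],
)

```text
time: 11.8
ee_pos: [0.4469, -0.1871, 0.0721]
tool_rot: [3.126, 0.002, 1.507]
wrist_force: [20.9, 9.1, -5.8]
finger_gap: 0.09
grasp_force: 58.6
```

Request:
servo_tool(
  commands=[0, 0.08, 0, 0, -0.1, 0, 0, 0, 0, -0.1, 0, 0, 0, 0, -0.1, 0, 0, -0.8, 0, -0.1, 0, 0, -0.8, 0, -0.1, 0, 0, -0.8, -1, -0.1, 0, 0, 0, -1, -0.1, 0, 0, 0, -1, -0.1, 0, 0, 0, -1, -0.1, 0, 0, 0, -1, -0.1, 0, 0, 0, -1, -0.1, 0, 0, 0, -1, -0.1],
)

```text
time: 13.3
ee_pos: [0.442, -0.1861, 0.19]
tool_rot: [-3.141, -0.001, 2.073]
wrist_force: [0.0, 0.4, -1.0]
finger_gap: 0.452
grasp_force: 0.0
```

Request:
servo_tool(
  commands=[0, 0, 0, -1, -0.1, 0, 0, 0, -1, -0.1, 0, 0, 0, -1, -0.1, 0, 0, 0, -1, -0.1, 0, 0, 0, -1, -0.1, 0, 0, 0, -1, -0.1, 0, 0, 0, -1, -0.1, 0, 0, 0, -1, -0.1, 0, 0, 0, -0.7, -0.1, 0, 0, 0, 0, -0.1],
)

```text
time: 14.55
ee_pos: [0.4422, -0.1861, 0.1901]
tool_rot: [3.142, -0.001, 2.766]
wrist_force: [0.6, 0.6, -0.3]
finger_gap: 0.45
grasp_force: 0.0
```

Run:
```python
from h import *
s=ctrl.read_state(); T=pose(s); print(s["time"],T[:3,3].round(4),s["tool_rot"])
g=grab("top");save(g,"top2.png",s=1.5)
for n in("blue_pull","blue_floor"):
    for d in vision.tip_of(g,n): print(n,d["confidence"],at_z(g,[d["position"]],.09 if n=="blue_pull" else .03).round(3))
P=cloud(g);B=P[(P[:,2]>.08)&(P[:,2]<.1)&(P[:,0]>.4)&(P[:,0]<.47)&(abs(P[:,1]+.19)<.045)]
print(len(B),np.percentile(B,[2,50,98],axis=0).round(3).tolist())
F=P[(P[:,2]>.105)&(P[:,2]<.125)&(P[:,0]>.4)&(P[:,0]<.6)&(abs(P[:,1]+.19)<.09)]
print(len(F),np.percentile(F,[2,50,98],axis=0).round(3).tolist())
for goal in([.495,.218,.2],):print("tool-frame units",(T[:3,:3].T@(np.array(goal)-T[:3,3])/.05).round(2))
```

```text
14.55 [ 0.4422 -0.1861  0.1901] [ 3.14152730e+00 -1.04110958e-03  2.76555735e+00]
blue_pull 0.64 [[ 0.455 -0.192  0.09 ]]
blue_floor 0.72 [[ 0.572 -0.203  0.03 ]]
34 [[0.442, -0.17, 0.088], [0.444, -0.157, 0.093], [0.449, -0.147, 0.098]]
125 [[0.495, -0.194, 0.107], [0.5, -0.148, 0.114], [0.505, -0.103, 0.119]]
tool-frame units [ 1.99  7.9  -0.2 ]
```

View pics/top2.png

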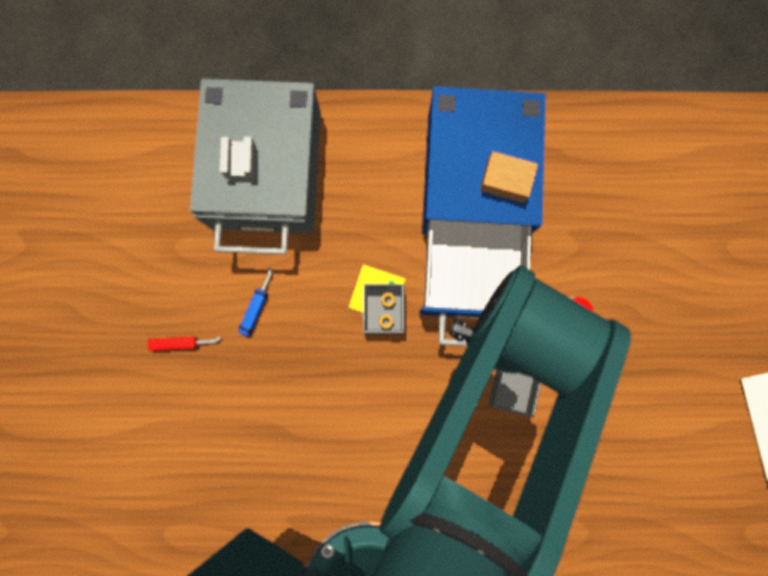

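The top view shows the drawer out, its front edge at row 312, with nothing struck. The bin stands clear at (384,311) with both bushes, the carton and V-block are where they were, and the jar shows at (580,303). Now to the tool.

Request:
servo_tool(
  commands=[0.2, 0.88, 0, 0, 0.2, 0.2, 0.88, 0, 0, 0.2, 0.2, 0.88, 0, 0, 0.2, 0.2, 0.88, 0, 0, 0.2, 0.2, 0.88, 0, 0, 0.2, 0.2, 0.88, 0, 0, 0.2, 0.2, 0.88, 0, 0, 0.2, 0.2, 0.88, 0, 0, 0.2, 0.2, 0.88, 0, 0, 0.2, 0, 0, 0, 0, 0.2],
)

```text
time: 15.95
ee_pos: [0.5047, 0.2179, 0.1903]
tool_rot: [3.14, 0.0, 2.769]
wrist_force: [0.2, -1.0, -0.0]
finger_gap: 0.597
grasp_force: 0.0
```

Run:
```python
from h import *
s=ctrl.read_state(); T=pose(s); print(s["time"],T[:3,3].round(4))
f=grab("wrist"); hsv=cv2.cvtColor(f["pixels"],cv2.COLOR_RGB2HSV)
m=cv2.inRange(hsv,(100,120,50),(130,255,255))>0
P=cloud(f,m); P=P[(P[:,2]>.015)&(P[:,2]<.03)&(np.hypot(P[:,0]-.504,P[:,1]-.216)<.06)]
c,sz,a=cv2.minAreaRect(P[:,:2].astype(np.float32)); print(c,sz,a,len(P))
print("units",(T[:3,:3].T@(np.array([*c,.006])-T[:3,3])/.05).round(2))
g=grab("top");P=cloud(g);B=P[(P[:,2]>.085)&(P[:,2]<.1)&(P[:,0]>.4)&(P[:,0]<.47)&(abs(P[:,1]+.19)<.045)]
print(np.percentile(B,[2,50,98],axis=0).round(4).tolist(),len(B))
```

```text
15.95 [0.5047 0.2179 0.1903]
(0.5064371228218079, 0.21932485699653625) (0.020793190225958824, 0.08808010071516037) 67.13654327392578 1141
units [-0.02  0.03  3.69]
[[0.439, -0.232, 0.0879], [0.4442, -0.1891, 0.093], [0.4495, -0.1485, 0.0975]] 129
```

Request:
servo_tool(
  commands=[0, 0, 0.9, 0.3, 0.2, 0, 0, 0.9, 0, 0.2, 0, 0, 0.9, 0, 0.2, 0, 0, 0.6, 0, 0.2, 0, 0, 0.36, 0, 0.2, 0, 0, 0, 0, 0.2, 0, 0, 0, 0, -1, 0, 0, 0, 0, -1, 0, 0, 0, 0, -1, 0, 0, 0, 0, -1, 0, 0, 0, 0, -1],
)

```text
time: 17.42
ee_pos: [0.5054, 0.2153, 0.0088]
tool_rot: [3.14, 0.002, 2.743]
wrist_force: [-0.4, -2.0, 6.7]
finger_gap: 0.237
grasp_force: 59.7
```

Request:
servo_tool(
  commands=[0.3, 0, -0.1, 0, -1, 0.5, 0, -0.2, 0, -1, 0, 0, -0.9, 0, -1, 0, 0, -0.9, 1, -1, 0, 0, -0.9, 1, -1, 0, 0, 0, 1, -1, 0, 0, 0, 1, -1, 0, 0, 0, 1, -1, 0, 0, 0, 1, -1, 0, 0, 0, 1, -1, 0, 0, 0, 1, -1, 0, 0, 0, 1, -1],
)

```text
time: 18.92
ee_pos: [0.4649, 0.2313, 0.1574]
tool_rot: [-3.14, -0.001, 2.021]
wrist_force: [0.8, -0.2, -1.8]
finger_gap: 0.242
grasp_force: 58.9
```

Request:
servo_tool(
  commands=[0, 0, 0, 1, -1, 0, 0, 0, 1, -1, 0, 0, 0, 1, -1, 0, 0, 0, 1, -1, 0, 0, 0, 1, -1, 0, 0, 0, 1, -1, 0, 0, 0, 0.4, -1, 0, 0, 0, 0, -1],
)

```text
time: 19.92
ee_pos: [0.4663, 0.2311, 0.1574]
tool_rot: [-3.141, -0.0, 1.512]
wrist_force: [1.2, -0.1, -1.6]
finger_gap: 0.242
grasp_force: 58.9
```

Run:
```python
from h import *
s=ctrl.read_state(); T=pose(s); print(s["time"],T[:3,3].round(4),s["tool_rot"],s["finger_gap"],s["grasp_force"])
f=grab("wrist"); save(f,"held.png")
bar=np.array([.4442,-.190]);ex=np.array([.9983,-.058]);ey=np.array([.058,.9983])
goal=bar+.133*ex+.023*ey; print(goal)
print("units",(T[:3,:3].T@(np.array([*goal,T[2,3]])-T[:3,3])/.05).round(2))
```

```text
19.925 [0.4663 0.2311 0.1574] [-3.14102690e+00 -2.33574022e-05  1.51195657e+00] 0.24195732089792377 58.923659920692444
[ 0.5783079 -0.1747531]
units [-7.97  2.71 -0.  ]
```

View pics/held.png

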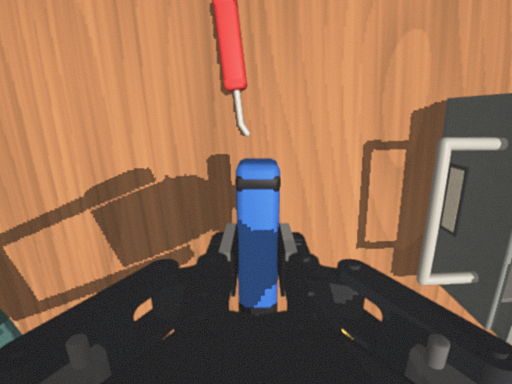

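The tool is held level and square between the pads, handle butt at (258,165). Next I carry it over the drawer.

Request:
servo_tool(
  commands=[-0.8, 0.27, 0, 0, -1, -0.8, 0.27, 0, 0, -1, -0.8, 0.27, 0, 0, -1, -0.8, 0.27, 0, 0, -1, -0.8, 0.27, 0, 0, -1, -0.8, 0.27, 0, 0, -1, -0.8, 0.27, 0, 0, -1, -0.8, 0.27, 0, 0, -1, -0.8, 0.27, 0, 0, -1, -0.77, 0.27, 0, 0, -1, 0, 0, 0, 0, -1],
)

```text
time: 21.35
ee_pos: [0.5792, -0.1781, 0.1573]
tool_rot: [3.14, 0.001, 1.508]
wrist_force: [0.9, 0.3, -1.2]
finger_gap: 0.238
grasp_force: 58.9
```

Run:
```python
from h import *
s=ctrl.read_state(); T=pose(s); print(s["time"],T[:3,3].round(4))
f=grab("wrist"); save(f,"over.png")
P=cloud(f); F=P[(P[:,2]>.105)&(P[:,2]<.125)&(abs(P[:,0]-.5)<.06)]
print("front rim",len(F),len(F) and np.percentile(F,[2,50,98],axis=0).round(3).tolist())
C=P[(P[:,2]>.12)&(P[:,2]<.14)&(P[:,0]>.6)&(abs(P[:,1]+.15)<.1)]; print("carcass",len(C) and np.percentile(C,[1,50,98],axis=0).round(3).tolist())
```

```text
21.35 [ 0.5792 -0.1781  0.1573]
front rim 2607 [[0.498, -0.209, 0.106], [0.505, -0.147, 0.115], [0.51, -0.096, 0.117]]
carcass [[0.656, -0.235, 0.125], [0.697, -0.158, 0.13], [0.751, -0.105, 0.135]]
```

View pics/over.png

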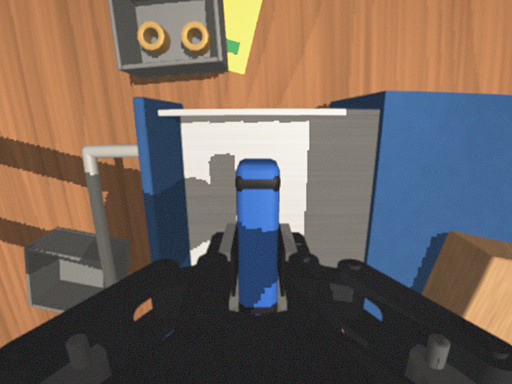

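The view shows the tool over the open drawer, between the front (column 180) and the carcass (column 370). I lower it.

Request:
servo_tool(
  commands=[0, 0.04, 0.6, 0, -1, 0, 0, 0.6, 0, -1, 0, 0, 0.5, 0, -1, 0, 0, 0.3, 0, -1, 0, 0, 0.15, 0, -1, 0, 0, 0.1, 0, -1, 0, 0, 0.05, 0, -1, 0, 0, 0, 0, -1],
)

```text
time: 22.4
ee_pos: [0.5805, -0.1754, 0.0427]
tool_rot: [3.141, 0.0, 1.51]
wrist_force: [0.8, -0.3, -0.6]
finger_gap: 0.241
grasp_force: 59.0
```

Request:
servo_tool(
  commands=[0, 0, 0.04, 0, -1, 0, 0, 0.02, 0, -1, 0, 0, 0.02, 0, -1, 0, 0, 0, 0, -1],
)

```text
time: 22.9
ee_pos: [0.5802, -0.1753, 0.0388]
tool_rot: [3.141, -0.0, 1.51]
wrist_force: [-2.1, 0.2, 4.1]
finger_gap: 0.238
grasp_force: 59.5
```

Contact with the floor is felt, so I release and rise.

Request:
servo_tool(
  commands=[0, 0, 0, 0, -0.2, 0, 0, 0, 0, -0.2, 0, 0, 0, 0, -0.2, 0, 0, -0.2, 0, -0.2, 0, 0, -0.5, 0, -0.2, 0, 0, -0.9, 0, -0.2, 0, 0, -0.9, 0, -0.2, 0, 0, -0.9, 0, -0.2, 0, -0.9, -0.7, 0, -0.2, 0, -0.9, 0, 0, -0.2, 0, -0.9, 0, 0, -0.2, 0, 0, 0, 0, -0.2],
)

```text
time: 24.4
ee_pos: [0.442, -0.1661, 0.2438]
tool_rot: [-3.14, -0.001, 1.509]
wrist_force: [0.9, 0.6, -0.4]
finger_gap: 0.399
grasp_force: 0.0
```

Run:
```python
from h import *
s=ctrl.read_state(); print(s["time"],s["ee_pos"])
f=grab("wrist"); hsv=cv2.cvtColor(f["pixels"],cv2.COLOR_RGB2HSV)
g=grab("scene"); im=np.vstack([f["pixels"][:, :],g["pixels"]])[:,:,::-1]
cv2.imwrite("pics/final.png",cv2.resize(np.hstack([f["pixels"],g["pixels"]])[:,:,::-1],(800,300)))
P=cloud(f)
F=P[(P[:,2]>.105)&(P[:,2]<.122)&(abs(P[:,0]-.5)<.03)]; print("front",np.percentile(F,[2,50,98],axis=0).round(3).tolist() if len(F) else 0)
for w in(f,g):
  for d in vision.masks_of(w,"tool")[:3]:
    Q=cloud(w,d["pixels"]); print("tool",round(d["confidence"],2),np.percentile(Q,[2,50,98],axis=0).round(3).tolist() if len(Q) else 0)
  for d in vision.tip_of(w,"tool_tip"): print("tip",at_z(w,[d["position"]],.041).round(3))
for n in("jar","carton","vblock","bin"):
  for d in vision.masks_of(g,n)[:2]:
    Q=cloud(g,d["pixels"]); print(n,round(d["confidence"],2),np.median(Q,axis=0).round(3))
t=grab("top");P=cloud(t);B=P[(P[:,2]>.085)&(P[:,2]<.1)&(P[:,0]>.4)&(P[:,0]<.47)&(abs(P[:,1]+.19)<.045)]
print("bar",len(B),np.percentile(B,[2,50,98],axis=0).round(4).tolist() if len(B) else 0)
```

```text
24.4 [ 0.44200524 -0.16607456  0.2437533 ]
front [[0.496, -0.221, 0.106], [0.502, -0.154, 0.115], [0.509, -0.097, 0.117]]
tool 0.8 [[0.567, -0.251, 0.03], [0.576, -0.177, 0.051], [0.591, -0.132, 0.053]]
tool 0.18 [[0.447, -0.287, 0.028], [0.611, -0.195, 0.03], [0.702, -0.107, 0.115]]
tip [[ 0.58  -0.265  0.041]]
tool 0.85 [[0.569, -0.253, 0.039], [0.581, -0.181, 0.051], [0.591, -0.136, 0.056]]
tool 0.67 [[0.423, 0.321, -0.0], [0.449, 0.363, 0.021], [0.458, 0.417, 0.027]]
tool 0.17 [[0.445, -0.289, 0.027], [0.529, -0.194, 0.037], [0.622, -0.108, 0.117]]
tip [[0.475 0.253 0.041]]
tip [[ 0.428 -0.165  0.041]]
tip [[ 0.58  -0.26   0.041]]
jar 0.94 [ 0.513 -0.384  0.069]
carton 0.84 [ 0.73  -0.247  0.17 ]
carton 0.55 [ 0.509 -0.019  0.03 ]
vblock 0.89 [0.759 0.205 0.16 ]
vblock 0.33 [ 0.532 -0.196  0.037]
bin 0.7 [ 0.511 -0.019  0.03 ]
bar 9 [[0.442, -0.1522, 0.0909], [0.4468, -0.1497, 0.0923], [0.4494, -0.1468, 0.0946]]
```

View pics/final.png

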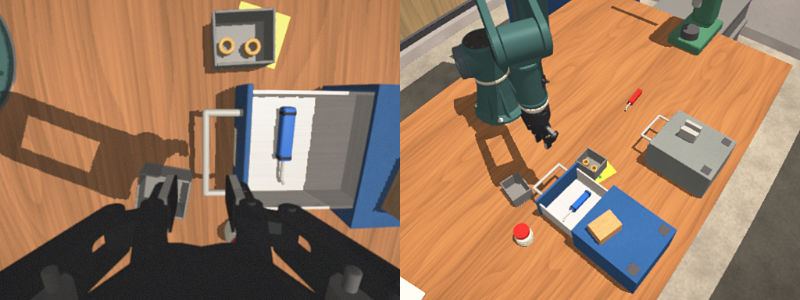

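The tool lies flat in the drawer at (287,140). The bushes are in the bin, and the jar, carton and V-block are unmoved. The drawer met its stop with 21 N against about 3 N of friction.

```bash
python3 -c "
from rig import ctrl
print(ctrl.hand_in())"
```

```text
the job is handed in; nothing more can be done
None
```

I've handed the job in, with no verdict returned: the last pictures show the tool lying in the fully open blue drawer, the bin clear with both bushes in it, the grey drawer shut, and the jar, carton and V-block where they were.

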